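# Shut the draught lid and tare the goldsmith's balance

### The arm

A 7-joint arm with a two-finger parallel gripper is mounted at the origin on the work surface. World frame = base frame: x ahead of the robot, y to its left, z up, the work surface at z = 0. Lengths are in m, angles in rad, forces in N, time in s.
With the tool pointing down it reaches from about 0.4 to 0.925 m from the base axis. Payload 5.6 kg.
Tool frame: the origin (TCP) lies at the very end of the fingers, on their centre line; the grasp point (between the pads) lies 19 mm behind it; z points along the fingers, x is the direction in which the jaws open and shut, and the axes are right-handed (so a half turn about z gives the same grasp; the last joint's range is limited). The gripper opens to 85 mm and grips with 20 to 120 N. Pads are 22 mm wide; open, the fingers measure 114 mm over their backs; the gripper's body (76 mm by 85 mm) begins 54 mm behind the grasp point. The pads swing forward as they close: fully open they stand 13 mm farther back than shut.
Start: joints at [1.277, 0.468, -0.012, 1.603, 0.006, 1.071, -0.056], TCP at [0.161, -0.63, 0.231] pointing down, gripper open.
Joint ranges: [-2.53, 2.53], [-0.31, 2.02], [-1.57, 1.55], [0.28, 2.44], [-1.29, 4.43], [0.15, 1.84], [-2.92, 2.92]. Speed limits (rad/s): [2.57, 2.57, 3.14, 3.14, 3.14, 3.14, 3.14].

### API

Orientations are given as a unit quaternion [w, x, y, z].
In Python, from bench import * gives the robot as it stands.
- The arm moves only by the tool play_rows, never from a script. Its argument "deltas" is text: rows parted by semicolons, each of 7 numbers parted by spaces: the closure, from 0 (fully open) to 1 (shut), then the shift along the tool's x, y, z in mm, then the turn, a rotation vector about the tool's x, y, z in rad. In form: hand dx dy dz wx wy wz; .... A call has 1 to 8 rows; each row shifts and turns the commanded pose from where the row before left it, along the tool's axes as they then stand; what a row does not reach is not made up. A row lasts 1/10 s, in which the tool goes at most 50 mm and 8.59 degrees, less where a joint would pass 70% of its speed; a pose out of reach is approached as far as the arm can. A call is refused whole if a number of a shift passes 50 or a number of a turn 0.15, either way. A call with a gripper value outside its range is refused whole. The fingers move at their own pace and stop on an object; the grip force is fixed at half the most. Time passes only in rows, so rows that do not move let the fingers close. It gives the time, the measured TCP pose, the force and the opening at its end, in the units of the state.
- get_obs(): the state, without advancing time (a new reading comes with each control period).
- capture(name): name is "side" or "top" or "wrist"; returns the picture (420x560x3 uint8, red, green, blue); there is no depth.
- camera_params(name): a dict with "fx", "fy", "cx", "cy" (pixels), "T" (4x4, takes a point from camera to world coordinates). Camera axes: x right, y down, z forward; pixel columns grow to the right and rows downward; lengths in m; the calibration is good to about 2 mm. A picture is of the moment at which its call begins: read the wrist's pose just before it. camera_params takes no time and is no camera call; for the wrist camera it gives the pose at the moment of the call.
- hand_in(): hands the job in, once; it reports no verdict.
The state is a dict: "time_s": time; "joints": joint angles; "dq": joint speeds; "joint_efforts": joint torques, N m; "ee_pos": TCP position; "tool_rot": TCP orientation; "wrist_force": force on the tool from outside, world axes, zero at the start; "wrist_torque": the same for the moment, N m; "gripper_width": finger opening in m.
Only numpy, scipy, OpenCV 4.12 (cv2) and the standard library are available. Lean on these libraries where they do the work, as an engineer would, in place of code of your own. Each camera call takes 0.05 s, during which the arm holds its last target.

### The job

The empty dish is on the balance: tare it. With shut fingers swing the open blue-framed draught lid gently down until it is fully shut, then lightly press the green tare key right down and let it come up again, and draw back. Press no other key, grasp or lift nothing, do not shift the balance or the dish, and leave everything else on the bench where it is.

Things in the scene. Friction and masses are not known exactly. Their poses are not given: they have to be found in the camera images.
- balance: White and grey jeweller's balance, 210 (x) x 172 (y) mm, 2 to 2.6 kg, loose on rubber feet. Origin: centre of its underside. x to its rear, away from the keys; y to its left as you face the keys; z up. Towards the rear a square clear draught chamber, outer 125 x 125 mm, centred 29.5 mm behind the origin, walls 92 mm up with a 3 mm soft foam seal on top; in front of it a panel sloping down to the front with a display, then a row of four keys.
- lid_hinge (a point): Middle of the lid's hinge line, at the rear upper edge of the chamber: 96 mm behind and 95.5 mm above the balance's origin. The hinge line runs along the balance's y.
- lid_front (a point): Point on the outer face of the lid (upper face when shut), in the middle of the front bar of its blue frame, 122 mm from the hinge line. The lid is a clear pane in a blue frame, 127 mm long from the hinge line, 128 mm wide, 6 mm thick (the pane 4 mm, its outer face 2 mm below the frame's); a thumb tab 36 mm wide reaches 10 mm farther.
- lid (a joint): Angle of the lid, rad: 0 = shut, lying on the soft seal (which yields some 2 mm under 10 N); 1.57 = upright; it starts between about 1.1 and 1.5. It opens upward, its outer face turning to the rear. A stiff hinge holds it at any angle; about 1 to 2 N near its front edge moves it.
- key_tare_top (a point): Centre of the top face of the GREEN tare key, second from the left as you face the keys (20.5 mm left of the balance's middle). Cap 20 x 23 mm, 6 mm proud of the panel; its travel is along the panel's normal (down, tilted 0.19 rad: the key's top faces up and slightly to the front). The keys stand 41 mm apart.
- key_tare (a joint): Travel of the tare key, m: 0 = up, 0.004 = right down. Sprung: starts to move at 1.5 N, right down at about 6.7 N, comes up by itself.
- key_power (a joint): Travel of the red power key, leftmost as you face the keys (61.5 mm left of the middle); same size and spring. Leave alone.
- key_units (a joint): Travel of the black key next to the right of the tare key (20.5 mm right of the middle). Leave alone.
- key_print (a joint): Travel of the rightmost black key (61.5 mm right of the middle). Leave alone.
- dish: Shallow aluminium dish, 68 mm across, 13 mm high, loose on the round pan in the draught chamber (pan top 62 mm above the bench). Origin: centre of its underside. Leave alone.
- inlaid_plate: Dark round plate with gold inlay, 110 mm across, 12 mm high, loose on the bench beside the balance. Origin: centre of its underside. Leave alone.
- blank_plate: Plain dark iron plate, 80 mm across, 10 mm high, loose on the bench beside the balance. Origin: centre of its underside. Leave alone.
- weight: Brass calibration weight with a knob, 30 mm across, 45 mm high, loose beside the balance. Origin: centre of its underside. Leave alone.
- loupe: Black eye loupe, 38 mm across, 31 mm high, standing loose beside the balance. Origin: centre of its underside. Leave alone.
- hammer: Small chasing hammer with a wooden handle, about 200 mm long, 28 mm high, lying loose. Origin: under the middle of its length; head towards its x. Leave alone.
- pot: Terracotta pot, 62 mm across, with gravers standing in it, 130 mm high over all. Origin: centre of its underside. Leave alone.

How it is judged:
By the outcome, as a careful person would: the job done as asked, in the order asked, and still so for the second after the job is handed in, with the robot touching nothing.
It also fails if it takes over 48 s, if anything falls off the work surface, if the arm or the gripper's body presses on something with over 40 N, if the wrist force passes 120 N, or if a joint passes its speed limit or range.

## Working session

There is one attempt and no reset: what is moved stays moved. The work goes in short steps, Python scripts to look and compute and a tool call to move; the robot and the scene stay as the last step left them, time stands still between calls to the robot, and variables do not carry over. Pictures are saved under pics/ and viewed, and the job is handed in when it is done.

Besides the shell and the picture viewer there is one more tool, called after ">>>" in YAML: its name, and indented under it one key for each argument. play_rows: Moves the arm, as the interface text tells. Its arguments: {"type":"object","properties":{"deltas":{"type":"string"}},"required":["deltas"]}

```bash
mkdir -p pics; python3 - <<'E'
from bench import *
import cv2
for n in ["side","top","wrist"]:
    p=camera_params(n); print(n,{k:(v if k!="T" else v.round(4).tolist()) for k,v in p.items()})
    cv2.imwrite(f"pics/{n}0.png",capture(n)[:,:,::-1])
o=get_obs(); print(o)
E
```

```text
side {'fx': 405.1570065829006, 'fy': 405.1570065829006, 'cx': 277.62951349876204, 'cy': 204.2269178078507, 'T': [[0.9567, -0.1636, 0.2406, 0.3621], [-0.2903, -0.5909, 0.7527, -0.5553], [0.019, -0.79, -0.6128, 0.634], [0.0, 0.0, 0.0, 1.0]]}
top {'fx': 526.2814883133768, 'fy': 526.2814883133768, 'cx': 276.431420902069, 'cy': 215.6819974539203, 'T': [[0.0175, -0.9843, 0.1754, 0.3671], [-0.9998, -0.0181, -0.002, 0.0959], [0.0051, -0.1753, -0.9845, 1.3053], [0.0, 0.0, 0.0, 1.0]]}
wrist {'fx': 367.6934314501419, 'fy': 367.6934314501419, 'cx': 281.19761943918513, 'cy': 213.27353934148215, 'T': [[0.2485, -0.9203, -0.3023, 0.2394], [-0.9686, -0.2366, -0.0761, -0.6089], [-0.0014, 0.3117, -0.9502, 0.3726], [0.0, 0.0, 0.0, 1.0]]}
{'time_s': 0.15, 'joints': array([ 1.27699487,  0.46821465, -0.01161196,  1.60342525,  0.00599422,
        1.07144254, -0.05628907]), 'dq': array([-0.00019586, -0.00162152,  0.00013224, -0.00234349, -0.00155474,
        0.00093091,  0.00116078]), 'joint_efforts': array([ 9.64659048e-04, -5.32797468e+01,  2.17186217e-02, -2.51554048e+01,
        1.14518643e-02,  5.60644898e-03,  3.44067665e-06]), 'ee_pos': array([ 0.16115056, -0.62924023,  0.23052592]), 'tool_rot': array([-4.05733399e-04,  7.89978665e-01, -6.13133900e-01, -6.03988841e-04]), 'wrist_force': array([-0.78553476, -0.23853412, -1.03751456]), 'wrist_torque': array([-0.02037644, -0.03473462, -0.05536076]), 'gripper_width': 0.08532535515305671}
```

View pics/side0.png

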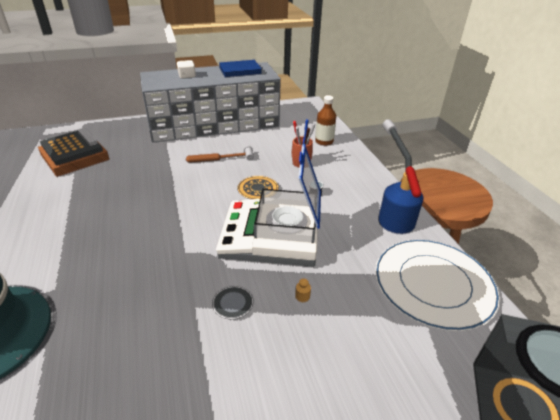

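View pics/top0.png

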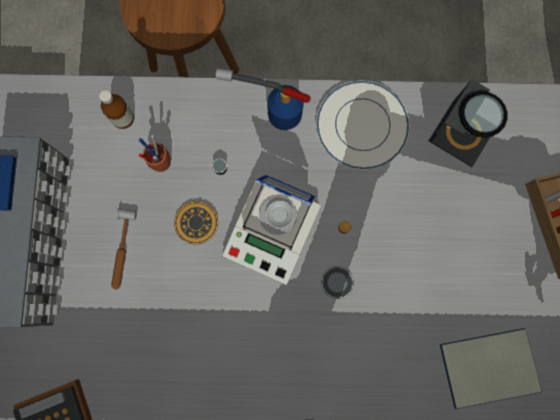

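View pics/wrist0.png

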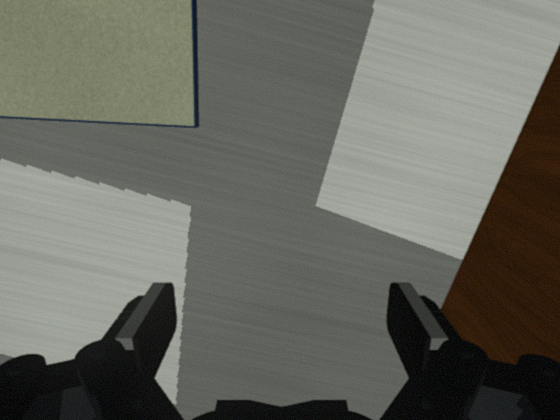

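```bash
python3 - <<'E'
import cv2
a=cv2.imread("pics/top0.png")[165:295,210:330]
cv2.imwrite("pics/topz.png",cv2.resize(a,None,fx=4.5,fy=4.5,interpolation=cv2.INTER_CUBIC))
a=cv2.imread("pics/side0.png")[140:270,210:335]
cv2.imwrite("pics/sidez.png",cv2.resize(a,None,fx=4.5,fy=4.5,interpolation=cv2.INTER_CUBIC))
for n in ["top0","side0"]:
    im=cv2.imread(f"pics/{n}.png").astype(int); b,g,r=im[...,0],im[...,1],im[...,2]
    for c,m in [("green",(g>r*1.6)&(g>b*1.25)&(g>60)),("red",(r>g*2)&(r>b*2)&(r>90)),("blue",(b>r*1.8)&(b>g*1.4)&(b>60))]:
        k,l,s,ce=cv2.connectedComponentsWithStats(m.astype('uint8'))
        print(n,c,[(s[i].tolist(),ce[i].round(1).tolist()) for i in range(1,k) if s[i,4]>8 and 200<ce[i][0]<340 and 140<ce[i][1]<300])
E
```

```text
top0 green [([248, 236, 34, 20, 256], [264.5, 245.3]), ([245, 254, 9, 10, 58], [249.0, 258.6])]
top0 red [([229, 248, 10, 9, 62], [233.6, 251.8])]
top0 blue [([256, 179, 45, 20, 90], [276.0, 188.2]), ([304, 194, 8, 9, 17], [308.6, 199.0])]
side0 green [([245, 209, 13, 25, 168], [251.0, 221.3]), ([231, 213, 8, 6, 39], [234.2, 215.6])]
side0 red [([295, 139, 3, 5, 11], [296.2, 141.4]), ([234, 202, 8, 6, 39], [237.6, 204.8])]
side0 blue [([300, 120, 8, 65, 133], [303.1, 152.5]), ([304, 186, 4, 10, 10], [305.6, 190.5]), ([311, 189, 10, 39, 79], [317.6, 210.4])]
```

View pics/topz.png

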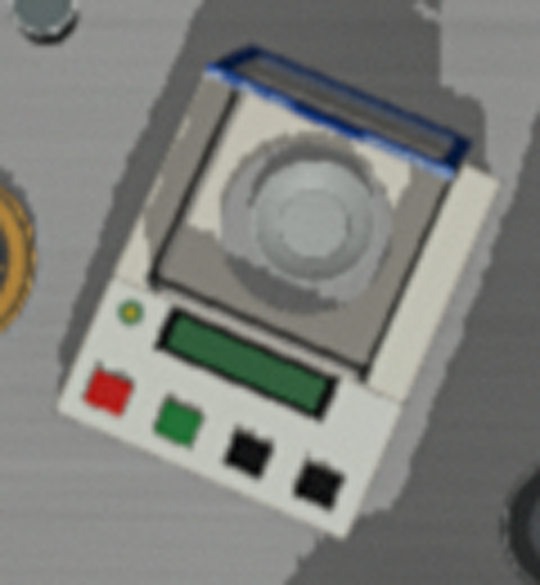

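View pics/sidez.png

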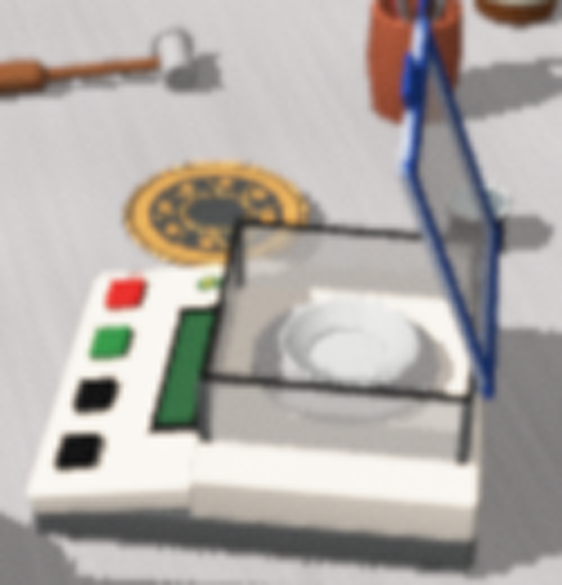

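```bash
cat > h.py <<'E'
from bench import *
import numpy as np
def ray(n,u,v,P=None):
    p=P or camera_params(n);T=p["T"]
    d=T[:3,:3]@np.array([(u-p["cx"])/p["fx"],(v-p["cy"])/p["fy"],1]);return T[:3,3],d/np.linalg.norm(d)
def tri(a,b):
    (o1,d1),(o2,d2)=ray("top",*a),ray("side",*b)
    s=np.linalg.lstsq(np.c_[d1,-d2],o2-o1,rcond=None)[0]
    p,q=o1+s[0]*d1,o2+s[1]*d2
    return (p+q)/2,np.linalg.norm(p-q)
def proj(n,X):
    p=camera_params(n);c=np.linalg.inv(p["T"])@np.append(X,1)
    return p["cx"]+p["fx"]*c[0]/c[2],p["cy"]+p["fy"]*c[1]/c[2]
E
python3 - <<'E'
from h import *
import cv2
t=lambda x,y:((x+.5)/4.5-.5+210,(y+.5)/4.5-.5+165)
s=lambda x,y:((x+.5)/4.5-.5+210,(y+.5)/4.5-.5+140)
K=[tri((233.6,251.8),(237.6,204.8)),tri((249,258.6),(234.2,215.6)),tri(t(249,454),s(96,394)),tri(t(318,484),s(79,450))]
for k in K: print("key",k[0].round(4),round(k[1],4))
for n,a,b in [("foamFL",t(155,280),s(240,222)),("foamFR",t(365,368),s(205,378)),("bodyFR",t(347,525),s(38,495)),("bodyFL",t(60,410),s(100,270))]:
    k=tri(a,b);print(n,k[0].round(4),round(k[1],4))
a=cv2.imread("pics/side0.png")[105:235,270:345]
cv2.imwrite("pics/sidez2.png",cv2.resize(a,None,fx=4.5,fy=4.5,interpolation=cv2.INTER_CUBIC))
E
```

```text
key [0.5021 0.1949 0.0421] 0.0004
key [0.4862 0.1574 0.0422] 0.0001
key [0.4704 0.1187 0.0431] 0.0003
key [0.4549 0.0818 0.0427] 0.0003
foamFL [0.5561 0.168  0.0964] 0.0026
foamFR [0.5113 0.0591 0.0932] 0.0002
bodyFR [0.4329 0.0659 0.0341] 0.0025
bodyFL [0.4929 0.2203 0.0407] 0.0015
```

View pics/sidez2.png

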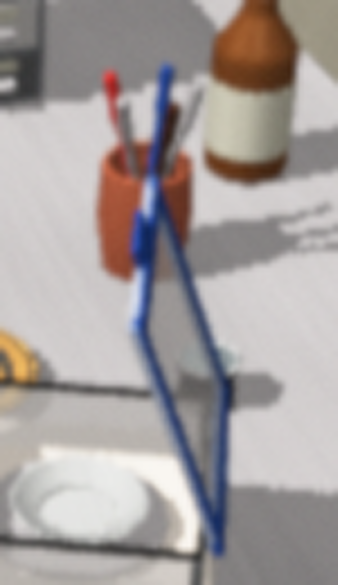

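```bash
python3 - <<'E'
from h import *
s=lambda x,y:((x+.5)/4.5-.5+270,(y+.5)/4.5-.5+105)
t=lambda x,y:((x+.5)/4.5-.5+210,(y+.5)/4.5-.5+165)
R=np.array([[.9227,.385,0],[-.385,.9227,0],[0,0,1]]); o=np.array([.562,.102,0])
def B(X): return (R.T@(X-o)).round(4)
for n,p,y in [("freeR",s(138,325),-.064),("freeL",s(153,180),.064),("hingeR",s(218,548),-.064),("hingeL",s(228,385),.064)]:
    O,d=ray("side",*p); O,d=R.T@(O-o),R.T@d
    X=O+d*(y-O[1])/d[1]; a=np.arctan2(X[2]-.0955,.096-X[0]);print(n,X.round(4),"ang",a.round(3),np.hypot(X[2]-.0955,.096-X[0]).round(4))
for n,p,y in [("freeL",t(250,47),.064),("freeR",t(470,140),-.064),("L2",t(210,70),.064),("R2",t(452,175),-.064)]:
    O,d=ray("top",*p); O,d=R.T@(O-o),R.T@d
    X=O+d*(y-O[1])/d[1]
    for z in (.0955,.22): Z=O+d*(z-O[2])/d[2]; print(n,z,Z.round(4))
for n,b in [("gkey",[-.091,.0205,.042]),("hR",[.096,-.064,.0955]),("hL",[.096,.064,.0955])]:
    X=o+R@np.array(b);print(n,X.round(4),[np.round(proj(c,X),1) for c in("top","side")])
for a in (1.1,1.2,1.3,1.4,1.5):
  for y in(-.064,.064):
    X=o+R@np.array([.096-.127*np.cos(a),y,.0955+.127*np.sin(a)]);q=np.array(proj("side",X));r=np.array(proj("top",X))
    print(a,y,((q-[269.5,104.5])*4.5).round(),((r-[209.5,164.5])*4.5).round())
# other objects
for n,u,v,z in [("inlaid",196,222,.012),("weight",219.5,167,.03),("brass",345,227,.03),("loupe",338,282,.02),("pot",157,158,.06),("bluepot",285,107,.06)]:
    O,d=ray("top",u,v); Z=O+d*(z-O[2])/d[2];print(n,Z.round(3))
E
```

```text
freeR [ 0.0557 -0.064   0.2192] ang 1.256 0.1301
freeL [0.0557 0.064  0.2147] ang 1.245 0.1258
hingeR [ 0.0975 -0.064   0.1035] ang 1.761 0.0082
hingeL [0.0999 0.064  0.1014] ang 2.156 0.0071
freeL 0.0955 [0.1011 0.0637 0.0955]
freeL 0.22 [0.0724 0.0488 0.22  ]
freeR 0.0955 [ 0.1015 -0.0618  0.0955]
freeR 0.22 [ 0.0728 -0.0637  0.22  ]
L2 0.0955 [0.0812 0.0779 0.0955]
L2 0.22 [0.0546 0.0615 0.22  ]
R2 0.0955 [ 0.0806 -0.0605  0.0955]
R2 0.22 [ 0.054  -0.0626  0.22  ]
gkey [0.4859 0.156  0.042 ] [array([249.6, 258.7]), array([234.3, 216.1])]
hR [0.6259 0.006  0.0955] [array([314. , 198.2]), array([317. , 229.3])]
hL [0.6752 0.1241 0.0955] [array([264.2, 176.9]), array([318.3, 192.2])]
1.1 -0.064 [ 95. 344.] [441. 211.]
1.1 0.064 [116. 189.] [193. 105.]
1.2 -0.064 [124. 335.] [451. 187.]
1.2 0.064 [141. 181.] [202.  80.]
1.3 -0.064 [154. 329.] [462. 162.]
1.3 0.064 [167. 175.] [212.  56.]
1.4 -0.064 [185. 326.] [472. 137.]
1.4 0.064 [195. 172.] [223.  31.]
1.5 -0.064 [216. 325.] [483. 113.]
1.5 0.064 [222. 171.] [234.   6.]
inlaid [0.578 0.293 0.012]
weight [0.715 0.238 0.03 ]
brass [ 0.569 -0.075  0.03 ]
loupe [ 0.435 -0.059  0.02 ]
pot [0.727 0.388 0.06 ]
bluepot [0.865 0.077 0.06 ]
```

>>> play_rows:
  deltas: "1 0 0 -14 0 0 -0.13; 1 0 0 -14 0 0 -0.13; 1 0 0 -14 0 0 -0.13; 1 0 0 -14 0 0 -0.13; 1 0 0 -14 0 0 -0.13; 1 0 0 -14 0 0 -0.13; 1 0 0 -14 0 0 -0.145; 1 0 0 0 0 0 0"

```text
time_s: 0.95
ee_pos: [0.1615, -0.6305, 0.3311]
tool_rot: [0.001, 0.981, -0.196, 0.001]
wrist_force: [-0.4, 0.1, 0.3]
gripper_width: -0.0002
```

```bash
cat >> h.py <<'E'
from scipy.spatial.transform import Rotation as Ro
RB=np.array([[.9227,.385,0],[-.385,.9227,0],[0,0,1]]); oB=np.array([.562,.102,0])
def W(b): return oB+RB@np.array(b,float)
def state():
    o=get_obs();q=o["tool_rot"];M=Ro.from_quat(np.r_[q[1:],q[0]]).as_matrix()
    return o,M
def togo(Xw,tilt=0.):
    """target: tool x along balance rear, z down; tilt about balance left axis"""
    o,M=state();d=M.T@(np.array(Xw)-o["ee_pos"])*1000
    T=np.c_[RB[:,0],-RB[:,1],[0,0,-1]]
    T=Ro.from_rotvec(RB[:,1]*tilt).as_matrix()@T
    rv=Ro.from_matrix(M.T@T).as_rotvec()
    print("t",round(o["time_s"],2),"ee",o["ee_pos"].round(4),"F",o["wrist_force"].round(2),"shift",d.round(1),"turn",rv.round(3),"w",round(o["gripper_width"],4),"bal",(RB.T@(o["ee_pos"]-oB)).round(4))
E
python3 -c "
from h import *
togo(W([.125,0,.31]))"
```

```text
t 0.95 ee [ 0.1615 -0.6305  0.3311] F [-0.43  0.12  0.29] shift [ 212.9 -830.1   19.6] turn [ 0.002 -0.002  0.001] w -0.0002 bal [-0.0875 -0.83    0.3311]
```

>>> play_rows:
  deltas: "1 6 -20 0 0 0 0; 1 10 -40 0 0 0 0; 1 11 -42 0 0 0 0; 1 11 -42 0 0 0 0; 1 11 -42 0 0 0 0; 1 11 -42 0 0 0 0; 1 11 -42 0 0 0 0; 1 11 -42 0 0 0 0"

```text
time_s: 1.75
ee_pos: [0.3575, -0.3714, 0.3284]
tool_rot: [-0.0, 0.98, -0.198, -0.0]
wrist_force: [0.0, -0.7, 0.4]
gripper_width: 0.0001
```

>>> play_rows:
  deltas: "1 11 -42 0 0 0 0; 1 11 -42 0 0 0 0; 1 11 -42 0 0 0 0; 1 11 -42 0 0 0 0; 1 11 -42 0 0 0 0; 1 11 -42 0 0 0 0; 1 11 -42 0 0 0 0; 1 11 -42 0 0 0 0"

```text
time_s: 2.55
ee_pos: [0.568, -0.0956, 0.3282]
tool_rot: [0.0, 0.98, -0.198, -0.001]
wrist_force: [0.9, -0.2, 0.0]
gripper_width: -0.0001
```

```bash
python3 -c "
from h import *
togo(W([.125,0,.31]))"
```

```text
t 2.55 ee [ 0.568  -0.0956  0.3282] F [ 0.93 -0.18  0.  ] shift [  42.6 -180.3   18.1] turn [ 0.     0.001 -0.004] w -0.0001 bal [ 0.0816 -0.1801  0.3282]
```

>>> play_rows:
  deltas: "1 11 -42 0 0 0 0; 1 11 -42 0 0 0 0; 1 11 -42 0 0 0 0; 1 8 -35 0 0 0 0; 1 2 -12 0 0 0 0; 1 0 -4 0 0 0 0; 1 0 0 0 0 0 0"

```text
time_s: 3.25
ee_pos: [0.6749, 0.0492, 0.3285]
tool_rot: [0.001, 0.98, -0.197, -0.001]
wrist_force: [0.4, 0.1, 0.8]
gripper_width: 0.0001
```

```bash
python3 - <<'E'
from h import *
import cv2
togo(W([.125,0,.31]))
for n,y,x in [("side",60,210),("top",140,180)]:
    a=capture(n)[y:y+160,x:x+160,::-1]
    cv2.imwrite(f"pics/{n}1.png",cv2.resize(a,None,fx=3.5,fy=3.5,interpolation=cv2.INTER_CUBIC))
E
```

```text
t 3.25 ee [0.6749 0.0492 0.3285] F [0.38 0.12 0.84] shift [ 0.4 -5.3 18.5] turn [ 0.001  0.001 -0.001] w 0.0001 bal [ 0.1245 -0.0053  0.3285]
```

View pics/side1.png

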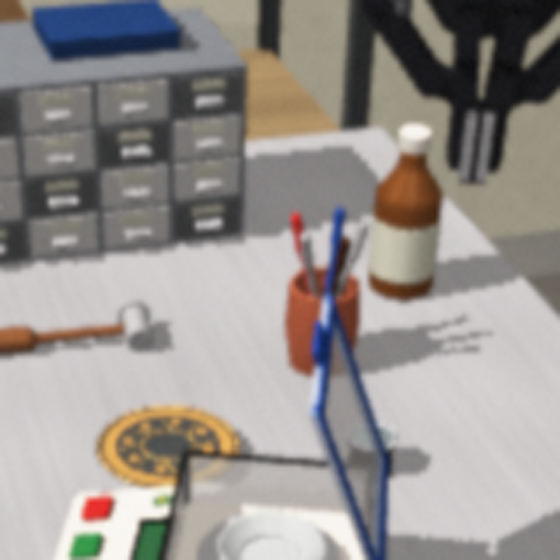

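View pics/top1.png

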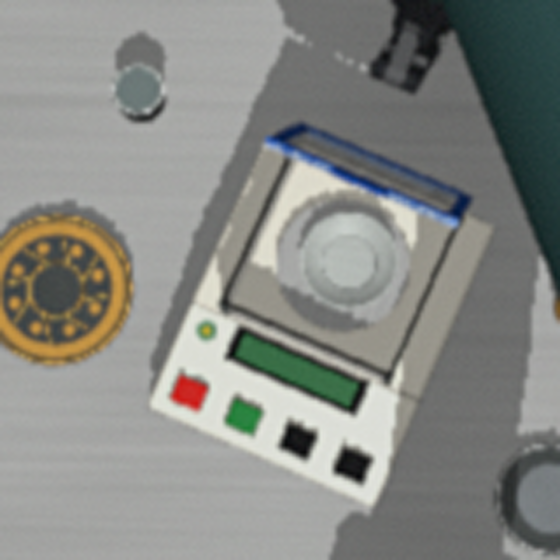

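```bash
python3 - <<'E'
import numpy as np
p=None
for a in np.r_[1.4,np.arange(1.3,-.01,-.05)]:
    r=.119+.009*(1.3-a)/1.3
    X=np.array([.096-r*np.cos(a)+.006*np.sin(a)+.009,.0955+r*np.sin(a)+.006*np.cos(a)])
    print(round(a,2),(X*1000).round(1),"" if p is None else ((X-p)*1000).round(1)*[1,-1]);p=X
E
```

```text
1.4 [ 90.8 213.1] 
1.3 [ 78.9 211.8] [-11.9   1.3]
1.25 [ 73.1 210.6] [-5.9  1.1]
1.2 [ 67.2 209.2] [-5.8  1.4]
1.15 [ 61.4 207.5] [-5.8  1.7]
1.1 [ 55.7 205.5] [-5.7  2. ]
1.05 [ 50.1 203.2] [-5.6  2.3]
1.0 [ 44.6 200.6] [-5.5  2.6]
0.95 [ 39.3 197.8] [-5.4  2.9]
0.9 [ 34.  194.6] [-5.2  3.1]
0.85 [ 28.9 191.2] [-5.1  3.4]
0.8 [ 24.  187.5] [-4.9  3.7]
0.75 [ 19.2 183.6] [-4.8  3.9]
0.7 [ 14.7 179.4] [-4.6  4.2]
0.65 [ 10.3 175. ] [-4.4  4.4]
0.6 [  6.2 170.4] [-4.1  4.6]
0.55 [  2.3 165.5] [-3.9  4.9]
0.5 [ -1.4 160.5] [-3.7  5.1]
0.45 [ -4.8 155.2] [-3.4  5.2]
0.4 [ -8.  149.8] [-3.2  5.4]
0.35 [-10.9 144.2] [-2.9  5.6]
0.3 [-13.5 138.4] [-2.6  5.8]
0.25 [-15.9 132.6] [-2.3  5.9]
0.2 [-17.9 126.5] [-2.  6.]
0.15 [-19.6 120.4] [-1.7  6.1]
0.1 [-21.1 114.2] [-1.4  6.2]
0.05 [-22.2 107.9] [-1.1  6.3]
-0.0 [-23.  101.5] [-0.8  6.4]
```

>>> play_rows:
  deltas: "1 0 -5 20 0 0 0; 1 0 0 35 0 0 0; 1 0 0 35 0 0 0; 1 0 0 20 0 0 0; 1 -5 0 8 0 0 0; 1 -15 0 0 0 0 0; 1 -12 0 0 0 0 0; 1 -3 0 0 0 0 0"

```text
time_s: 4.15
ee_pos: [0.6442, 0.0684, 0.2128]
tool_rot: [-0.0, 0.981, -0.196, 0.001]
wrist_force: [0.4, 0.7, -0.2]
gripper_width: 0.0001
```

```bash
cat > look.py <<'E'
from h import *
import cv2,sys
k=sys.argv[1]; togo(W([-.091,.0205,.042]))
for n,y,x in [("side",80,220),("top",150,215)]:
    a=capture(n)[y:y+150,x:x+130,::-1]
    cv2.imwrite(f"pics/{n}{k}.png",cv2.resize(a,None,fx=4,fy=4,interpolation=cv2.INTER_CUBIC))
E
python3 look.py 2
```

```text
t 4.15 ee [0.6442 0.0684 0.2128] F [ 0.38  0.65 -0.2 ] shift [-180.   -19.9  170.5] turn [-0.    -0.001  0.001] w 0.0001 bal [0.0888 0.0006 0.2128]
```

View pics/side2.png

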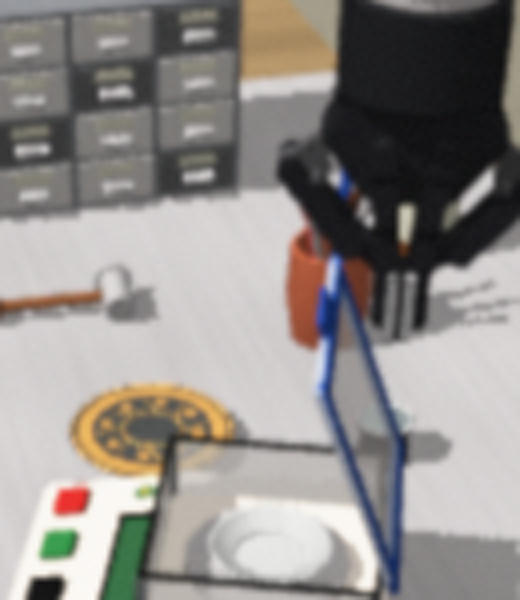

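View pics/top2.png

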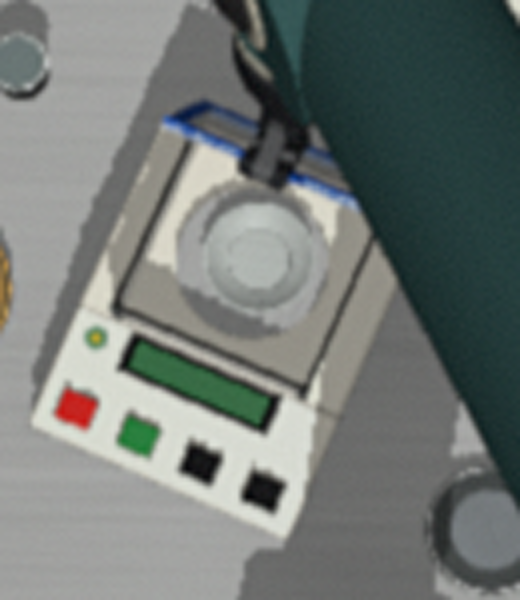

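```bash
python3 - <<'E'
from h import *
o,M=state();X=o["ee_pos"]
f=lambda n,X:((np.array(proj(n,X))-{"side":(219.5,79.5),"top":(214.5,149.5)}[n])*4).round()
print(f("side",X),f("top",X))
for a in(1.2,1.25,1.3): print(a,[f(n,W([.096-.127*np.cos(a),0,.0955+.127*np.sin(a)])) for n in("side","top")])
E
```

```text
[399. 332.] [299. 112.]
1.2 [array([318., 325.]), array([270., 179.])]
1.25 [array([331., 322.]), array([274., 168.])]
1.3 [array([343., 320.]), array([279., 157.])]
```

>>> play_rows:
  deltas: "1 -5 0 0 0 0 0; 1 -5 0 0 0 0 0; 1 -6 0 0 0 0 0; 1 -5 0 1 0 0 0; 1 -6 0 2 0 0 0; 1 -6 0 2 0 0 0; 1 0 0 0 0 0 0"

```text
time_s: 4.95
ee_pos: [0.6135, 0.0811, 0.2059]
tool_rot: [0.0, 0.981, -0.196, -0.001]
wrist_force: [-0.3, -0.0, -0.3]
gripper_width: 0.0001
```

```bash
python3 look.py 3
```

```text
t 4.95 ee [0.6135 0.0811 0.2059] F [-0.26 -0.05 -0.29] shift [-146.4  -20.2  164. ] turn [0.001 0.001 0.001] w 0.0001 bal [0.0556 0.0005 0.2059]
```

View pics/side3.png

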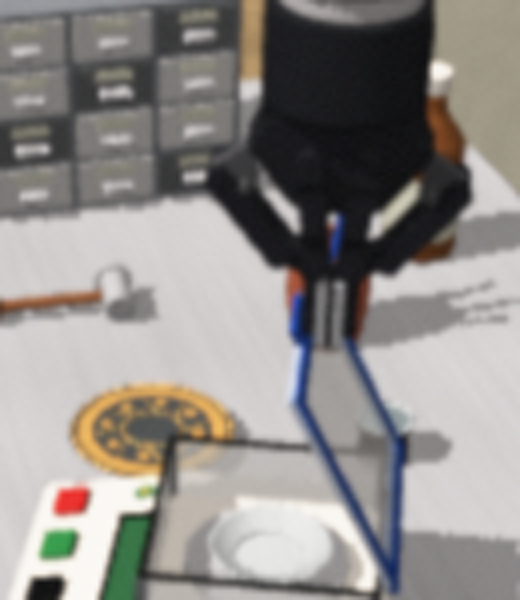

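>>> play_rows:
  deltas: "1 -6 0 2 0 0 0; 1 -5 0 3 0 0 0; 1 -5 0 3 0 0 0; 1 -5 0 3 0 0 0; 1 -5 0 3 0 0 0; 1 -5 0 4 0 0 0; 1 -5 0 4 0 0 0; 1 -5 0 4 0 0 0"

```text
time_s: 5.85
ee_pos: [0.5763, 0.0966, 0.1799]
tool_rot: [0.0, 0.981, -0.196, -0.0]
wrist_force: [1.0, -1.2, 0.4]
gripper_width: 0.0003
```

```bash
python3 look.py 4
```

```text
t 5.85 ee [0.5763 0.0966 0.1799] F [ 0.98 -1.2   0.38] shift [-106.2  -20.1  137.9] turn [0. 0. 0.] w 0.0003 bal [0.0153 0.0005 0.1799]
```

View pics/side4.png

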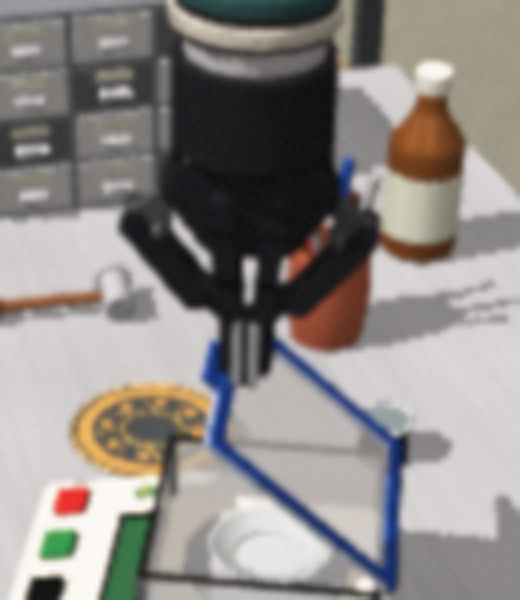

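>>> play_rows:
  deltas: "1 -5 0 4 0 0 0; 1 -4 0 5 0 0 0; 1 -4 0 5 0 0 0; 1 -4 0 5 0 0 0; 1 -4 0 5 0 0 0; 1 -3 0 5 0 0 0; 1 -3 0 6 0 0 0; 1 -3 0 6 0 0 0"

```text
time_s: 6.75
ee_pos: [0.5488, 0.108, 0.1388]
tool_rot: [0.0, 0.981, -0.196, 0.0]
wrist_force: [0.4, 1.0, -0.1]
gripper_width: 0.0003
```

```bash
python3 look.py 5
```

```text
t 6.75 ee [0.5488 0.108  0.1388] F [ 0.41  1.03 -0.15] shift [-76.5 -20.1  96.8] turn [ 0. -0.  0.] w 0.0003 bal [-0.0144  0.0004  0.1388]
```

View pics/side5.png

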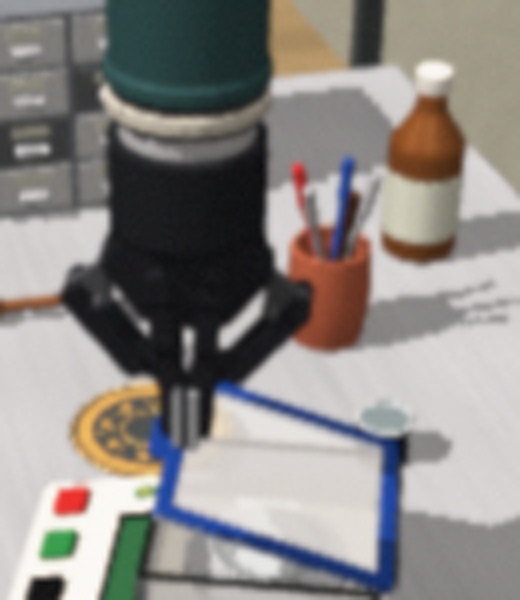

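>>> play_rows:
  deltas: "1 -2 0 6 0 0 0; 1 -2 0 6 0 0 0; 1 -2 0 6 0 0 0; 1 -1 0 6 0 0 0; 1 -1 0 5 0 0 0; 1 0 0 3 0 0 0; 1 0 0 2 0 0 0; 1 0 0 0 0 0 0"

```text
time_s: 7.65
ee_pos: [0.5415, 0.111, 0.105]
tool_rot: [0.0, 0.981, -0.196, -0.0]
wrist_force: [0.6, 0.1, 1.1]
gripper_width: -0.0003
```

```bash
python3 look.py 6
```

```text
t 7.65 ee [0.5415 0.111  0.105 ] F [0.6  0.06 1.05] shift [-68.6 -20.2  63. ] turn [0. 0. 0.] w -0.0003 bal [-0.0224  0.0004  0.105 ]
```

View pics/side6.png

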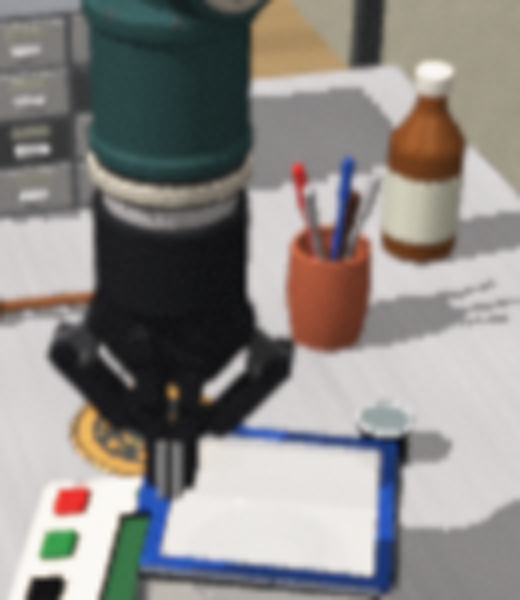

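Nearly shut. Now 1 mm steps until the force shows the seal.

>>> play_rows:
  deltas: "1 0 0 1 0 0 0; 1 0 0 1 0 0 0; 1 0 0 1 0 0 0; 1 0 0 0 0 0 0"

```text
time_s: 8.15
ee_pos: [0.5416, 0.111, 0.1022]
tool_rot: [0.0, 0.981, -0.196, 0.0]
wrist_force: [0.2, 0.4, -0.1]
gripper_width: -0.0
```

>>> play_rows:
  deltas: "1 0 0 1 0 0 0; 1 0 0 0 0 0 0; 1 0 0 0 0 0 0"

```text
time_s: 8.45
ee_pos: [0.5417, 0.111, 0.1013]
tool_rot: [0.0, 0.981, -0.196, 0.0]
wrist_force: [-0.1, 0.5, 0.9]
gripper_width: -0.0
```

>>> play_rows:
  deltas: "1 0 0 1 0 0 0; 1 0 0 0 0 0 0; 1 0 0 0 0 0 0"

```text
time_s: 8.75
ee_pos: [0.5417, 0.1111, 0.1004]
tool_rot: [-0.0, 0.981, -0.196, 0.0]
wrist_force: [-0.4, -0.3, 2.3]
gripper_width: -0.0001
```

>>> play_rows:
  deltas: "1 0 0 1 0 0 0; 1 0 0 0 0 0 0; 1 0 0 0 0 0 0"

```text
time_s: 9.05
ee_pos: [0.5417, 0.1111, 0.0994]
tool_rot: [-0.0, 0.981, -0.196, 0.0]
wrist_force: [-0.4, 0.5, 3.7]
gripper_width: -0.0001
```

>>> play_rows:
  deltas: "1 0 0 1 0 0 0; 1 0 0 0 0 0 0; 1 0 0 0 0 0 0"

```text
time_s: 9.35
ee_pos: [0.5417, 0.1112, 0.0985]
tool_rot: [-0.0, 0.981, -0.196, 0.0]
wrist_force: [-0.9, 0.2, 5.3]
gripper_width: 0.0
```

>>> play_rows:
  deltas: "1 0 0 0.5 0 0 0; 1 0 0 0 0 0 0; 1 0 0 0 0 0 0"

```text
time_s: 9.65
ee_pos: [0.5417, 0.1112, 0.0982]
tool_rot: [-0.0, 0.981, -0.196, 0.0]
wrist_force: [-2.7, 0.6, 7.6]
gripper_width: -0.0004
```

```bash
python3 look.py 7
```

```text
t 9.65 ee [0.5417 0.1112 0.0982] F [-2.72  0.57  7.62] shift [-68.7 -19.8  56.2] turn [-0. -0.  0.] w -0.0004 bal [-0.0223  0.0007  0.0982]
```

View pics/side7.png

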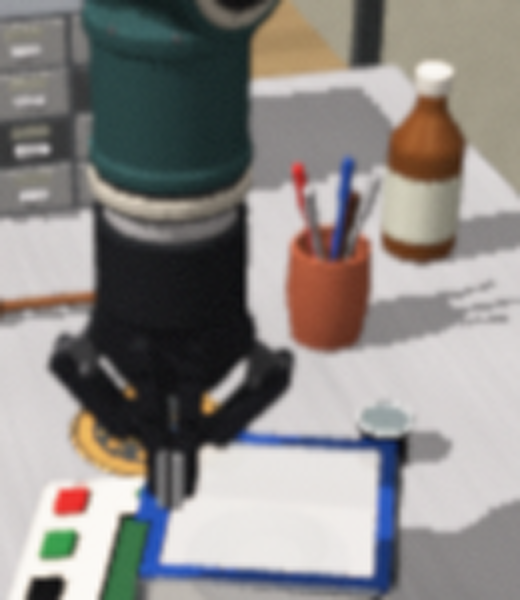

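>>> play_rows:
  deltas: "1 0 0 -1 0 0 0; 1 0 0 -2 0 0 0; 1 0 0 -4 0 0 0; 1 0 0 -10 0 0 0; 1 0 0 -20 0 0 0; 1 0 0 -20 0 0 0; 1 -20 0 0 0 0 0; 1 -20 0 0 0 0 0"

```text
time_s: 10.55
ee_pos: [0.505, 0.1263, 0.1558]
tool_rot: [-0.0, 0.98, -0.197, 0.001]
wrist_force: [-0.6, 0.5, -0.3]
gripper_width: -0.0
```

>>> play_rows:
  deltas: "1 -15 -5 0 0 0 0; 1 -15 -10 0 0 0.05 0; 1 -10 -5 0 0 0.1 0; 1 0 0 0 0 0.04 0; 1 0 0 0 0 0 0"

```text
time_s: 11.05
ee_pos: [0.4742, 0.1616, 0.1546]
tool_rot: [0.019, 0.976, -0.193, 0.093]
wrist_force: [-0.3, 0.1, -0.1]
gripper_width: 0.0001
```

```bash
sed -i 's/togo(W(.*/togo(W([-.0914,.0208,.0422]),-.19)/' look.py; python3 look.py 8
```

```text
t 11.05 ee [0.4742 0.1616 0.1546] F [-0.31  0.07 -0.12] shift [ -8.9   0.4 112.7] turn [-0.    -0.001  0.004] w 0.0001 bal [-0.104   0.0212  0.1546]
```

View pics/side8.png

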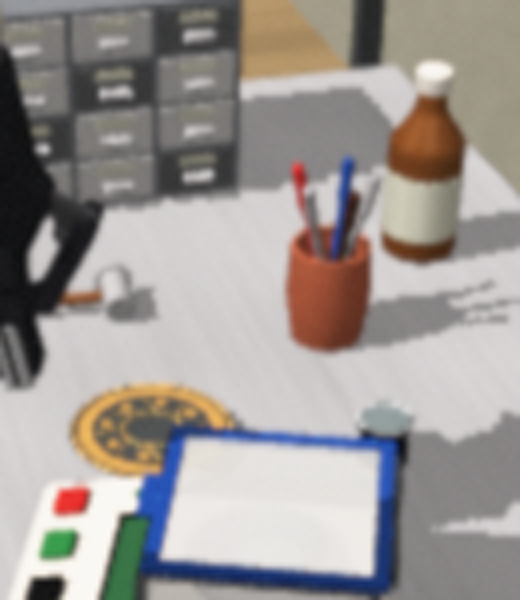

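View pics/top8.png

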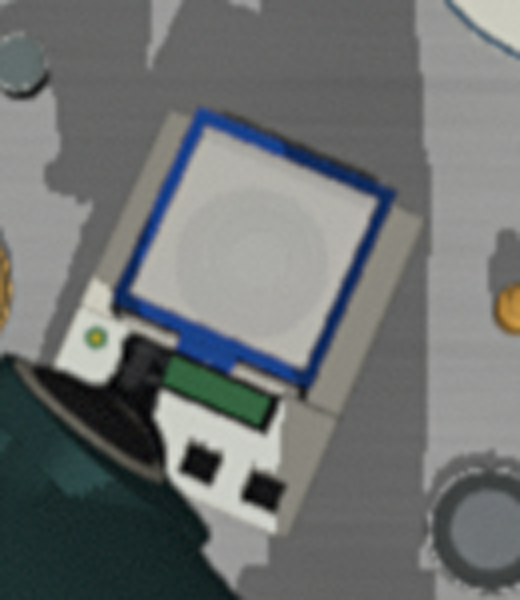

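>>> play_rows:
  deltas: "1 -5 0 15 0 0 0; 1 -4 0 20 0 0 0; 1 0 0 20 0 0 0; 1 0 0 20 0 0 0; 1 0 0 15 0 0 0; 1 0 0 8 0 0 0; 1 0 0 0 0 0 0"

```text
time_s: 11.85
ee_pos: [0.4846, 0.1558, 0.0553]
tool_rot: [0.019, 0.976, -0.196, 0.092]
wrist_force: [-0.5, -0.1, 0.4]
gripper_width: -0.0004
```

```bash
sed -i 's/("side",80,220)/("side",130,200)/' look.py; python3 look.py 9; python3 - <<'E'
from h import *
for n,a,b in [("FR",(305,383),(148,572)),("RR",(393,193),(385,588)),("FL",(117,300),(178,432)),("RL",(203,110),(392,448))]:
    X,e=tri((a[0]/4+214.6,a[1]/4+149.6),(b[0]/4+219.6,b[1]/4+79.6));print(n,X.round(4),(RB.T@(X-oB)).round(4),e.round(4))
E
```

```text
t 11.85 ee [0.4846 0.1558 0.0553] F [-0.47 -0.11  0.38] shift [-1.7 -1.  13. ] turn [ 0.001  0.002 -0.001] w -0.0004 bal [-0.0921  0.0198  0.0553]
FR [0.5139 0.0589 0.0955] [-0.0278 -0.0583  0.0955] 0.0007
RR [0.6251 0.0092 0.1005] [ 0.0939 -0.0614  0.1005] 0.0013
FL [0.5599 0.1686 0.0992] [-0.0276  0.0607  0.0992] 0.0008
RL [0.673  0.1214 0.0996] [0.0949 0.0606 0.0996] 0.0017
```

View pics/side9.png

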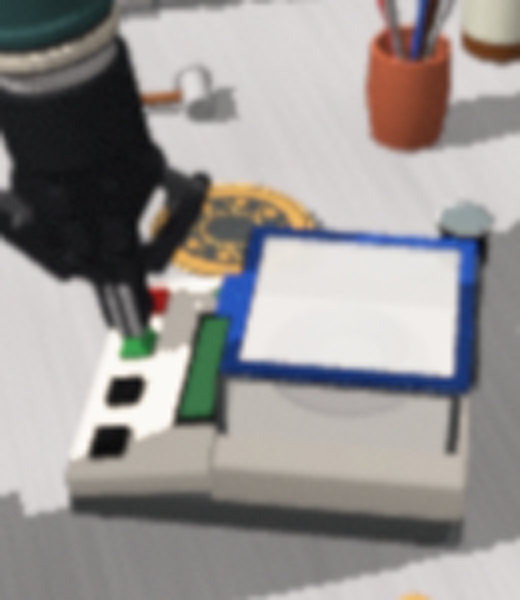

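>>> play_rows:
  deltas: "1 -1 -1 4 0 0 0; 1 0 0 4 0 0 0; 1 0 0 2 0 0 0; 1 0 0 1 0 0 0; 1 0 0 0 0 0 0; 1 0 0 0 0 0 0"

```text
time_s: 12.55
ee_pos: [0.4858, 0.1571, 0.0454]
tool_rot: [0.019, 0.976, -0.195, 0.093]
wrist_force: [-0.1, 0.3, -0.6]
gripper_width: -0.0002
```

>>> play_rows:
  deltas: "1 0 0 1 0 0 0; 1 0 0 1 0 0 0; 1 0 0 0 0 0 0; 1 0 0 0 0 0 0"

```text
time_s: 12.95
ee_pos: [0.4863, 0.1569, 0.0435]
tool_rot: [0.019, 0.976, -0.195, 0.093]
wrist_force: [-0.0, 0.2, 3.0]
gripper_width: 0.0001
```

>>> play_rows:
  deltas: "1 0 0 1 0 0 0; 1 0 0 1 0 0 0; 1 0 0 0 0 0 0; 1 0 0 0 0 0 0"

```text
time_s: 13.35
ee_pos: [0.4867, 0.1568, 0.0416]
tool_rot: [0.019, 0.976, -0.195, 0.093]
wrist_force: [-0.7, 0.0, 5.0]
gripper_width: 0.0003
```

>>> play_rows:
  deltas: "1 0 0 1 0 0 0; 1 0 0 0 0 0 0; 1 0 0 0 0 0 0"

```text
time_s: 13.65
ee_pos: [0.4868, 0.1567, 0.0407]
tool_rot: [0.019, 0.976, -0.195, 0.093]
wrist_force: [-2.2, -0.3, 6.1]
gripper_width: 0.0002
```

>>> play_rows:
  deltas: "1 0 0 1 0 0 0; 1 0 0 0 0 0 0; 1 0 0 0 0 0 0"

```text
time_s: 13.95
ee_pos: [0.4869, 0.1568, 0.0404]
tool_rot: [0.019, 0.976, -0.195, 0.094]
wrist_force: [-6.1, -1.5, 14.4]
gripper_width: 0.0002
```

>>> play_rows:
  deltas: "1 0 0 -1 0 0 0; 1 0 0 -2 0 0 0; 1 0 0 -3 0 0 0; 1 0 0 -6 0 0 0; 1 0 0 -15 0 0 0; 1 0 0 -30 0 0 0; 1 0 0 -40 0 0 0; 1 0 0 -40 0 0 0"

```text
time_s: 14.75
ee_pos: [0.4619, 0.1664, 0.1748]
tool_rot: [0.019, 0.976, -0.195, 0.092]
wrist_force: [1.3, -0.1, 0.5]
gripper_width: -0.0001
```

>>> play_rows:
  deltas: "1 -5 10 -30 0 0 0; 1 -5 30 -20 0 0 0; 1 -5 40 -10 0 0 0; 1 -5 40 0 0 0 0; 1 -5 40 0 0 0 0; 1 -5 40 0 0 0 0; 1 0 20 0 0 0 0; 1 0 0 0 0 0 0"

```text
time_s: 15.55
ee_pos: [0.339, -0.0229, 0.2271]
tool_rot: [0.019, 0.976, -0.198, 0.093]
wrist_force: [0.2, 0.7, 0.4]
gripper_width: 0.0002
```

```bash
python3 look.py 10; python3 - <<'E'
from h import *
import cv2
A=cv2.imread("pics/top0.png");B=capture("top")[:,:,::-1];cv2.imwrite("pics/topf.png",B)
S=capture("side")[:,:,::-1];cv2.imwrite("pics/sidef.png",S)
for n,im in [("0",A),("f",B)]:
    im=im.astype(int);b,g,r=im[...,0],im[...,1],im[...,2]
    for c,m in [("green",(g>r*1.6)&(g>b*1.25)&(g>60)),("red",(r>g*2)&(r>b*2)&(r>90))]:
        k,l,s,ce=cv2.connectedComponentsWithStats(m.astype('uint8'))
        print(n,c,[(s[i,4],ce[i].round(1).tolist()) for i in range(1,k) if s[i,4]>30 and 200<ce[i][0]<340 and 140<ce[i][1]<300])
E
```

```text
t 15.55 ee [ 0.339  -0.0229  0.2271] F [0.24 0.74 0.42] shift [  29.2 -222.4  193.7] turn [ 0.002 -0.    -0.004] w 0.0002 bal [-0.1577 -0.2011  0.2271]
0 green [(np.int32(256), [264.5, 245.3]), (np.int32(58), [249.0, 258.6])]
0 red [(np.int32(62), [233.6, 251.8])]
f green [(np.int32(255), [264.5, 245.3]), (np.int32(57), [249.0, 258.7])]
f red [(np.int32(62), [233.6, 251.8])]
```

View pics/topf.png

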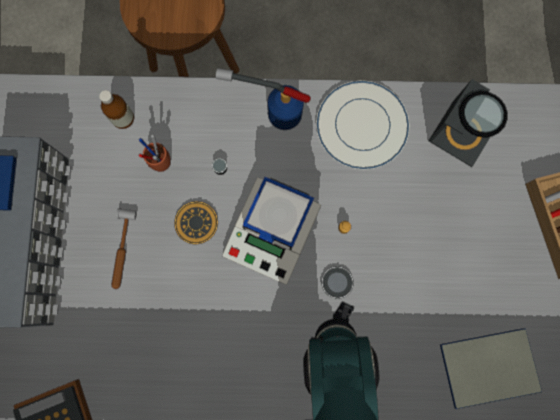

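View pics/side10.png

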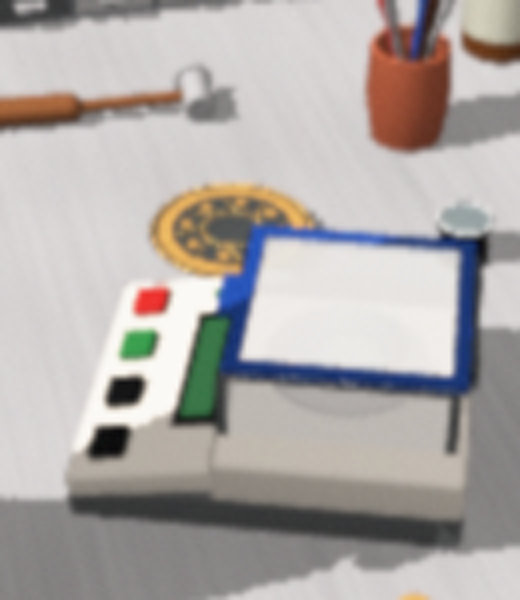

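```bash
python3 -c "
from bench import *
print(hand_in())"
```

```text
the job is handed in; nothing more can be done
None
```

The lid is shut, the tare key has been pressed right down and let up again, and the arm is clear of everything. I handed the job in at about 15.7 s of the 48 s allowed.

- **Lid:** I swung it from about 1.25 rad down onto the seal with shut fingers, then pressed to about 7.6 N. After I let go, it stayed down and measured level: rear corners at about 100 mm, front corners at 95.5 and 99 mm. That scatter is about the error of the measurement.
- **Tare key:** The force rose with the spring over about 4 mm of travel, then jumped to about 14 N with almost no further movement, so the key was on its stop. That was more than the 6.7 N needed, because the last 1 mm step ran into the stop. A sideways force of about 6 N came with it. The key looked up again in the last pictures.
- **Balance:** The red and green keys and the display were within 0.1 px of where they started in the top view, so it did not shift.
- **Everything else:** I did not measure the dish or the loose items again, but by eye they looked undisturbed.

No check failed.

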